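# Find the rotor's heavy side by feel and hold it at the bottom

## Robot

A 6-joint arm with a two-finger parallel gripper is mounted at the origin on the work surface. World frame = base frame: x ahead of the robot, y to its left, z up, the work surface at z = 0. Lengths are in m, angles in rad, forces in N, time in s.
With the tool pointing down it reaches from about 0.375 to 0.75 m from the base axis. Payload 9 kg.
Tool frame: the origin (TCP) lies between the finger pads; the fingertips stand 19 mm ahead of it and the grasp point (between the pads) is the TCP; z points along the fingers, y is the line along which they close (so a half turn about z gives the same grasp; the last joint's range is limited). The gripper opens to 85 mm and grips with 20 to 120 N. Pads are 22 mm wide; open, the fingers measure 114 mm over their backs; the gripper's body (76 mm by 85 mm) begins 54 mm behind the grasp point. The pads swing forward as they close: fully open they stand 13 mm farther back than shut.
Start: joints at [1.02, 0.104, 0.097, 1.564, 0, 1.353], TCP at [0.196, 0.567, 0.25] pointing down, gripper open.
Joint ranges: [-2.99, 2.99], [-0.84, 1.86], [-1.1, 1.16], [-1.84, 2.11], [-1.51, 1.56], [-3.14, 3.14]. Speed limits (rad/s): [2.22, 2.22, 2.57, 3.14, 3.14, 3.14].

## Interface

Orientations are given as a rotation vector (axis times angle).
In Python, from workcell import robot gives the robot as it stands.
- The arm moves only by the shell command python3 -m pendant 'ROWS' [FORCE]. ROWS is JSON, a list of rows, each a list of 7 numbers: the turn, a rotation vector about the tool's x, y, z in rad, then the shift along the tool's x, y, z in mm, then the finger opening in mm, from 0 to 85.4. In form: [[ax, ay, az, tx, ty, tz, gripper], ...]. A call has 1 to 8 rows; each row is the pose to reach, as a shift and turn from the pose commanded when the call began, along the tool's axes at that moment; what a row does not reach only later rows make up. A row lasts 1/8 s, in which the tool goes at most 62.5 mm and 10.7 degrees, less where a joint would pass 70% of its speed; a pose out of reach is approached as far as the arm can. A call with a gripper value outside its range is refused whole. The fingers move at their own pace and stop on an object; FORCE is the grip in N (left out, the last holds). Time passes only in rows, so rows that repeat a pose let the fingers close. It gives the time, the measured TCP pose, the force, the opening and the grip force at its end, in the units of the state.
- robot.state(): the state, without advancing time (a new reading comes with each control period).
- robot.capture(name): name is "side" or "top"; returns the picture (384x512x3 uint8, blue, green, red); there is no depth.
- robot.camera_model(name): a dict with "mtx" (3x3 intrinsics, pixels), "dist_coeffs" ([k1, k2, p1, p2, k3] as OpenCV has them; the pictures are not rectified), "extrinsics" (4x4, takes a point from world to camera coordinates). Camera axes: x right, y up, looking along -z (the intrinsics and any distortion apply to the point x, -y, -z); pixel columns grow to the right and rows downward; lengths in m; the calibration is good to about 2 mm. A picture is of the moment at which its call begins. camera_model takes no time and is no camera call.
- robot.sign_off(): hands the job in; it is judged then, once.
Trained networks look in the newest picture that a camera, given by its name, has taken for a name from the list of things; names that differ only in an ending like _2 or _b are one class to them, and where a whole thing is asked for, a point or a joint stands for the part that bears it (a point fixed in the world has none). Each returns a list of dicts, best first, with "score" (0 to 1); they miss things now and then, are a little off and sometimes report something else, mostly with a low value. They report only what shows in the picture. A call takes as long as a camera call. They do not tell look-alikes from the thing itself.
- robot.cut_out(camera, target): "mask" (384x512 bool, what is visible of it) and "box" ([left, top, right, bottom] in pixels, round what is visible of it).
The state is a dict: "time_s": time; "qpos": joint angles; "qd": joint speeds; "joint_efforts": joint torques, N m; "tool_pos": TCP position; "tcp_rot": TCP orientation; "ft_force": force on the tool from outside, world axes, zero at the start; "ft_torque": the same for the moment, N m; "gripper_width": opening from 0.0 (shut) to 1.0 (fully open); "gripper_force": force on a finger pad.
Only numpy, scipy, OpenCV 4.12 (cv2) and the standard library are available. Lean on these libraries where they do the work, as an engineer would, in place of code of your own. Each camera call takes 0.05 s, during which the arm holds its last target. There are 200 camera calls.

## Task

The metal disc rotor in the balancing stand has a hidden heavy side that cannot be seen. Grip it by the rim and turn it by hand to feel where the heavy side is, turn it until the heavy side is straight down, and finish while still gripping the rotor, holding it still there. Leave the loose parts around it alone.

Things in the scene. Friction and masses are not known exactly. Their poses are not given: they have to be found in the camera images.
- axle (a point): Centre of the rotor on its level axle, 105 mm above the bench. The frame turns with the fixed grey stand, not with the rotor: z up, y along the axle, x level across it. Place and heading of the stand vary; the axle points roughly away from the robot, so the rotor's flat face looks at it, and x points roughly to the robot's left.
- rim_top (a point): Top of the rotor's rim, 70 mm straight above the axle, mid-thickness; fixed to the stand, does not turn. The rotor is a bare metal disc, 140 mm diameter, about 1 kg, 24 mm thick between flat faces, with a 40 mm brass boss; it can be pinched across its faces anywhere outside 35 mm radius. Gripping it here from above and swinging about the axle turns it.
- stand: Balancing stand, fixed; origin under its base centre, axes as axle. Base 150 (x) x 170 (y) x 14 mm; two posts, 50 mm wide (x) and 16 mm thick, centred 60 mm either side of the rotor along y, with bearing ends reaching 16 mm above the axle. Only the rotor stands higher (54 mm more).
- rotor (a joint): Angle of the rotor (rad), positive when its top moves towards +x of the axle frame; turns freely past a full turn both ways. 0: scribed line at the top. Angle and line do not tell where the heavy side is: it differs from run to run, anywhere but near the bottom at the start.
- rotor_mark (a point): Outer end of the scribed line on the rotor, 70 mm from the axle; turns with it. Feel: bearing drag of 0.33 N m holds the rotor wherever it is left, it never swings by itself. The heavy side adds a gravity torque of 0.24 to 0.30 N m at most (when level with the axle): turning is harder while it rises, easier while it sinks, equal both ways at top or bottom.
- cover: red steel meter cover, loose, lying flat, 110 x 150 x 12 mm, origin under its centre; to be left alone
- coupling: brass drive coupling, loose, stepped round, 38 mm diameter, 34 mm high, origin under its centre; to be left alone
- cell_disc: black plastic disc, loose, 60 mm diameter, 12 mm high, origin under its centre; to be left alone
- shaft: stubby steel shaft, loose, standing upright, 24 mm diameter, 55 mm high, origin under its centre; to be left alone
Mind the look-alikes: they are no part of the job. Leave any pink or red look-alike of the stand alone.

How it is judged:
By the outcome, as a careful person would: the job done as asked, in the order asked, and still so for the second after the job is handed in, while the arm keeps its last pose, push and grip.
It also fails if it takes over 67 s, if anything falls off the work surface, if the arm or the gripper's body presses on something with over 40 N, if the wrist force passes 120 N, or if a joint passes its speed limit or range.

## Working session

There is one attempt and no reset: what is moved stays moved. The work goes in short steps, Python scripts to look and compute and a shell command to move; the robot and the scene stay as the last step left them, time stands still between calls to the robot, and variables do not carry over. Pictures are saved under pics/ and viewed, at most 10 in all, crops included, and the job is handed in when it is done.

```bash
mkdir -p pics; python3 - <<'E'
from workcell import robot
import cv2,numpy as np
a=robot.capture("top");b=robot.capture("side")
cv2.imwrite("pics/t0.png",a);cv2.imwrite("pics/s0.png",b)
for c in("top","side"):
  m=robot.camera_model(c);print(c,np.round(m["mtx"],1).tolist(),np.round(m["dist_coeffs"],3),np.round(m["extrinsics"],3).tolist())
  for t in("stand","rotor"):
    for d in robot.cut_out(c,t):
      ys,xs=np.nonzero(d["mask"]);print(t,round(d["score"],2),d["box"],cv2.minAreaRect(np.c_[xs,ys].astype(np.float32)),xs.mean(),ys.mean())
print(robot.state())
E
```

```text
top [[479.4, 0.0, 259.4], [0.0, 479.4, 189.8], [0.0, 0.0, 1.0]] [-0.176  0.     0.     0.     0.   ] [[-0.024, -1.0, 0.013, -0.011], [0.989, -0.022, 0.146, -0.579], [-0.145, 0.016, 0.989, -1.415], [0.0, 0.0, 0.0, 1.0]]
stand 0.95 [263.9, 242.4, 315.1, 298.2] ((291.2884521484375, 271.0577087402344), (55.41340255737305, 49.658016204833984), 87.27368927001953) 291.0472324723247 271.0590405904059
stand 0.94 [198.0, 185.8, 252.3, 243.7] ((225.18109130859375, 215.34661865234375), (54.577640533447266, 50.45621871948242), 87.61405944824219) 225.5870870870871 215.47935435435434
stand 0.74 [166.0, 104.9, 228.4, 170.8] ((196.75001525878906, 131.74998474121094), (59.45081329345703, 48.38284683227539), 71.56504821777344) 197.21922037823234 133.896950984176
rotor 0.97 [200.2, 196.5, 248.3, 230.5] ((224.39303588867188, 211.70506286621094), (43.98231506347656, 31.030467987060547), 27.552810668945312) 224.17126269956458 211.50362844702468
rotor 0.92 [270.5, 254.8, 316.5, 290.9] ((293.6689147949219, 272.2364807128906), (30.456884384155273, 42.8953857421875), 54.46232223510742) 294.11958405545926 272.1
[... 1865 characters left out ...]
345 216.3582375478927
{'time_s': 0.3, 'qpos': array([1.02031932e+00, 1.04273442e-01, 9.70051152e-02, 1.56390782e+00,
       2.58470535e-06, 1.35310268e+00]), 'qd': array([ 0.0013736 , -0.00113642,  0.00160351, -0.00053978, -0.00034017,
       -0.00062082]), 'joint_efforts': array([-3.03269895e-03, -5.56109869e+01,  5.03103304e+01,  7.52714550e-03,
       -3.94828185e-04, -5.35744266e-05]), 'tool_pos': array([0.1959424 , 0.56700643, 0.25006668]), 'tcp_rot': array([-5.20302147e-01, -3.09806077e+00,  5.51597669e-04]), 'ft_force': array([-0.06797826, -0.16033784,  0.41802773]), 'ft_torque': array([-0.00133987,  0.00596338,  0.01689237]), 'gripper_force': 0.0, 'gripper_width': 1.0012625034691183}
```

View pics/t0.png

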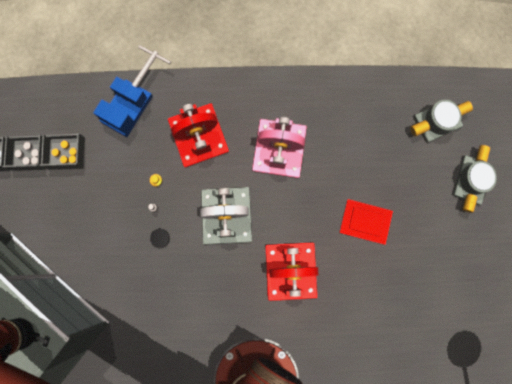

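View pics/s0.png

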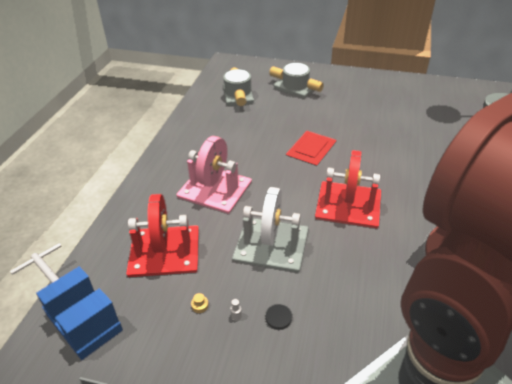

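The top view shows the grey stand at about (226,216), clear of red and pink look-alikes; in the side view it is at about (272,230). I'll zoom in for the base corners.

```bash
cat > h.py <<'E'
import numpy as np,cv2
from workcell import robot
def ray(c,p):
    m=robot.camera_model(c);E=np.array(m["extrinsics"]);u=cv2.undistortPoints(np.array([[p]],float),np.array(m["mtx"]),np.array(m["dist_coeffs"]))[0,0]
    R=E[:3,:3];return -R.T@E[:3,3],R.T@np.array([u[0],-u[1],-1.])
def at(c,p,z):
    o,d=ray(c,p);return o+d*(z-o[2])/d[2]
def proj(c,P):
    m=robot.camera_model(c);E=np.array(m["extrinsics"]);q=(E[:3,:3]@np.atleast_2d(P).T).T+E[:3,3];q=q*[1,-1,-1]
    return cv2.projectPoints(q,np.zeros(3),np.zeros(3),np.array(m["mtx"]),np.array(m["dist_coeffs"]))[0][:,0]
E
python3 - <<'E'
from h import *
from scipy.optimize import least_squares
robot.capture("top");robot.capture("side")
best={}
for c,g in(("top",(226,216)),("side",(272,235))):
    l=robot.cut_out(c,"stand");l2=robot.cut_out(c,"rotor")
    f=lambda l:min(l,key=lambda d:np.hypot((d["box"][0]+d["box"][2])/2-g[0],(d["box"][1]+d["box"][3])/2-g[1]))
    best[c]=f(l)["mask"]|f(l2)["mask"]
th=np.linspace(0,2*np.pi,40)
def model(x,y,a):
    ps=[[sx*.075,sy*.085,z] for sx in(-1,1) for sy in(-1,1) for z in(0,.014)]
    ps2=[[sx*.025,sy,z] for sx in(-1,1) for sy in(-.068,-.052,.052,.068) for z in(.014,.121)]
    r=[[.07*np.cos(t),s,.105+.07*np.sin(t)] for t in th for s in(-.012,.012)]
    R=np.array([[np.cos(a),-np.sin(a),0],[np.sin(a),np.cos(a),0],[0,0,1]])
    T=lambda q:np.array(q)@R.T+[x,y,0]
    return [T(ps),T(ps2[:8]),T(ps2[8:]),T(r)] , T
def render(c,v,s=4):
    im=np.zeros((384*s,512*s),np.uint8)
    parts,T=model(*v)
    xs=[parts[0],parts[3]]
    for i in(-.06,.06):
        xs.append(T([[sx*.025,i+d,z] for sx in(-1,1) for d in(-.008,.008) for z in(.014,.1)]))
    for P in xs:
        q=proj(c,P);h=cv2.convexHull(np.round((q+.5)*s).astype(np.int32));cv2.fillConvexPoly(im,h,255)
    return im>0
def cost(v,cs=("top","side")):
    t=0
    for c in cs:
        M=cv2.resize(best[c].astype(np.uint8),None,fx=4,fy=4,interpolation=0)>0
        R=render(c,v);t+=1-(M&R).sum()/(M|R).sum()
    return t
from scipy.optimize import minimize
p=at("top",(226,216),.014);print(p)
for cs in(("top",),("side",),("top","side")):
    b=None
    for a in(-np.pi/2-.1,-np.pi/2+.1):
        pass
    # axle y points away (+x world) => a=-90deg ; x then -> world... x axis = (cos a,sin a)
    for a in(-1.47,-1.57,-1.67):
        r=minimize(cost,[p[0],p[1],a+0],args=(cs,),method="Nelder-Mead",options=dict(initial_simplex=[[p[0],p[1],a],[p[0]+.02,p[1],a],[p[0],p[1]+.02,a],[p[0],p[1],a+.15]],xatol=2e-4,fatol=1e-4,maxiter=80))
        if b is None or r.fun<b.fun:b=r
    print(cs,np.round(b.x,4),b.fun)
for c in("top","side"):
    im=cv2.imread("pics/%s0.png"%c[0]);cr=render(c,b.x,1)
    big=cv2.resize(im,None,fx=4,fy=4,interpolation=cv2.INTER_CUBIC);cn,_=cv2.findContours(render(c,b.x).astype(np.uint8),0,2);cv2.drawContours(big,cn,-1,(0,255,0),1)
    g=(226,216) if c=="top" else (272,232)
    cr=big[(g[1]-50)*4:(g[1]+50)*4,(g[0]-48)*4:(g[0]+48)*4]
    best[c+"v"]=cr
cv2.imwrite("pics/fit.png",np.hstack([best["topv"],best["sidev"]]))
E
```

```text
[0.50398236 0.07958544 0.014     ]
('top',) [ 0.5086  0.0805 -1.5349] 0.024725650015937295
('side',) [ 0.5161  0.0048 -1.4811] 0.8561851392553776Traceback (most recent call last):
  File "<stdin>", line 40, in <module>
    res = _minimize_neldermead(fun, x0, args, callback, bounds=bounds,
                               **options)
    fxr = func(xr)
    fx = function(np.copy(x), *(wrapper_args + args))
  File "<stdin>", line 30, in cost
  File "<stdin>", line 24, in render
  File "h.py", line 9, in proj
    m=robot.camera_model(c);E=np.array(m["extrinsics"]);q=(E[:3,:3]@np.atleast_2d(P).T).T+E[:3,3];q=q*[1,-1,-1]
ValueError: time passes only in moves, steps and waits
```

```bash
python3 - <<'E'
from h import *
im=cv2.imread("pics/s0.png");x,y,a=.5086,.0805,1.6067
R=np.array([[np.cos(a),-np.sin(a),0],[np.sin(a),np.cos(a),0],[0,0,1]])
T=lambda q:np.array(q)@R.T+[x,y,0]
th=np.linspace(0,6.283,60)
L=[T([[.07*np.sin(t),s,.105+.07*np.cos(t)] for t in th]) for s in(-.012,.012)]+[T([[sx*.075,sy*.085,.014] for sx,sy in((-1,-1),(1,-1),(1,1),(-1,1),(-1,-1))])]
out=[]
for c,g in(("top",(226,216)),("side",(272,232))):
    big=cv2.resize(cv2.imread("pics/%s0.png"%c[0]),None,fx=4,fy=4,interpolation=cv2.INTER_CUBIC)
    for P in L: cv2.polylines(big,[np.round((proj(c,P)+.5)*4).astype(np.int32)],False,(0,255,0),1)
    out.append(big[(g[1]-50)*4:(g[1]+50)*4,(g[0]-48)*4:(g[0]+48)*4])
cv2.imwrite("pics/fit.png",np.hstack(out))
E
```

```text
(no output)
```

View pics/fit.png

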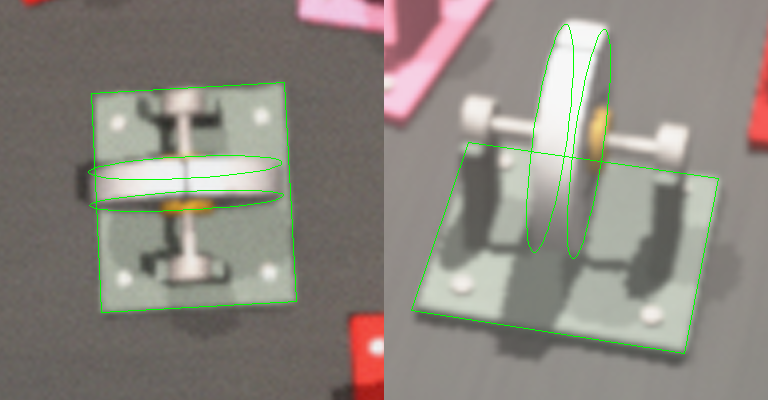

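```bash
python3 -m pendant '[[0,0,1.2,-455,-357,0,85],[0,0,1.2,-455,-357,0,85],[0,0,1.2,-455,-357,0,85],[0,0,1.2,-455,-357,0,85],[0,0,1.2,-455,-357,0,85],[0,0,1.2,-455,-357,0,85],[0,0,1.2,-455,-357,0,85],[0,0,1.2,-455,-357,0,85]]' 60
```

```text
time_s: 1.6
tool_pos: [0.4678, 0.145, 0.2506]
tcp_rot: [2.18, 2.262, 0.001]
ft_force: [0.6, 0.3, 0.2]
gripper_width: 0.997
gripper_force: 0.0
```

Base outline and rotor rim match the model in both views (rotor top near (185,175) left crop, (585,30) right crop). Finish the approach.

```bash
python3 -m pendant '[[0,0,0,-66,38.4,0,85],[0,0,0,-66,38.4,0,85],[0,0,0,-66,38.4,0,85]]'
python3 - <<'E'
from h import *
cv2.imwrite("pics/s1.png",cv2.resize(robot.capture("side")[130:290,190:350],None,fx=4,fy=4))
s=robot.state();print(s["tool_pos"],s["tcp_rot"],s["qpos"],s["ft_force"],s["ft_torque"])
E
```

```text
time_s: 1.98
tool_pos: [0.5079, 0.082, 0.2502]
tcp_rot: [-2.18, -2.261, 0.0]
ft_force: [-0.8, -0.7, -0.8]
gripper_width: 0.991
gripper_force: 0.0
[0.50750685 0.08289037 0.25033363] [-2.17868262e+00 -2.26258329e+00 -1.63736103e-04] [-9.31291219e-02 -1.57424763e-01 -1.59963917e-01  1.56864796e+00
  4.45127449e-04  1.43988929e+00] [ 0.42268457 -0.66311493  0.53509667] [-0.00721816  0.02395765  0.01433384]
```

View pics/s1.png

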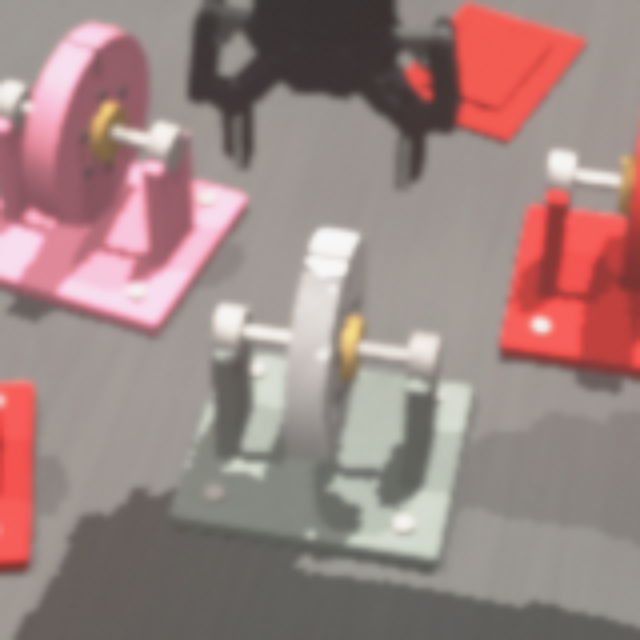

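The side view shows the gripper above the grey stand (rotor top at (335,235) in the crop), fingers straddling along the axle. Descend and grip.

```bash
python3 -m pendant '[[0,0,0,-1.5,1,45,60],[0,0,0,-1.5,1,70,60],[0,0,0,-1.5,1,87,60],[0,0,0,-1.5,1,87,60]]' 
python3 -m pendant '[[0,0,0,0,0,0,15],[0,0,0,0,0,0,15],[0,0,0,0,0,0,15],[0,0,0,0,0,0,15],[0,0,0,0,0,0,15],[0,0,0,0,0,0,15]]' 100
python3 -c "
from workcell import robot
for i in range(2):
  s=robot.state();print(s['tool_pos'],s['tcp_rot'],s['ft_force'],s['ft_torque'],s['qpos'])"
```

```text
time_s: 2.52
tool_pos: [0.508, 0.0819, 0.1626]
tcp_rot: [-2.176, -2.264, 0.001]
ft_force: [-0.3, 0.1, 0.7]
gripper_width: 0.7
gripper_force: 0.0
time_s: 3.28
tool_pos: [0.5066, 0.081, 0.165]
tcp_rot: [-2.177, -2.261, 0.005]
ft_force: [-20.9, -1.6, 17.7]
gripper_width: 0.261
gripper_force: 100.6
[0.50659692 0.08096076 0.16503213] [-2.17738019 -2.26088643  0.00516795] [-20.90719907  -1.62462559  17.69215287] [-0.13035705  4.01858331 -0.32856887] [-9.63973892e-02 -1.56694048e-01 -3.13892735e-01  1.41776250e+00
 -9.00750262e-04  1.43677514e+00]
[0.50659692 0.08096076 0.16503213] [-2.17738019 -2.26088643  0.00516795] [-20.90719907  -1.62462559  17.69215287] [-0.13035705  4.01858331 -0.32856887] [-9.63973892e-02 -1.56694048e-01 -3.13892735e-01  1.41776250e+00
 -9.00750262e-04  1.43677514e+00]
```

```bash
cat > log.py <<'E'
from workcell import robot
import json,sys
s=robot.state()
d={k:(v.tolist() if hasattr(v,"tolist") else v) for k,v in s.items()}
open("log.jsonl","a").write(json.dumps(d)+"\n")
r=lambda v,n=2:[round(x,n) for x in v]
print(round(d["time_s"],2),r(d["tool_pos"],4),r(d["tcp_rot"]),r(d["ft_force"],1),r(d["ft_torque"]),r(d["qpos"]))
E
python3 -m pendant '[[0,0,0,0,-1.5,-2.5,15],[0,0,0,0,-1.5,-2.5,15]]' >/dev/null; python3 log.py
python3 -m pendant '[[0,0.0698,0,-4.2,0,0.15,15],[0,0.1396,0,-8.35,0,0.58,15]]' >/dev/null; python3 log.py
python3 -m pendant '[[0,0.0698,0,-4.2,0,0.15,15],[0,0.1396,0,-8.35,0,0.58,15]]' >/dev/null; python3 log.py
python3 -m pendant '[[0,0.0698,0,-4.2,0,0.15,15],[0,0.1396,0,-8.35,0,0.58,15]]' >/dev/null; python3 log.py
```

```text
3.52 [0.5064, 0.0809, 0.1651] [-2.18, -2.26, 0.0] [-6.0, -0.7, -8.4] [0.04, 0.94, -0.35] [-0.1, -0.16, -0.32, 1.42, 0.0, 1.44]
3.77 [0.5067, 0.0726, 0.1647] [-2.1, -2.19, -0.15] [-6.1, 0.6, -11.0] [-0.46, 1.11, -0.2] [-0.19, -0.16, -0.32, 1.44, 0.14, 1.34]
4.03 [0.5069, 0.0643, 0.163] [-2.03, -2.11, -0.28] [-8.4, 1.7, -10.9] [-0.52, 1.28, 0.08] [-0.29, -0.13, -0.31, 1.48, 0.27, 1.24]
4.28 [0.5072, 0.0564, 0.1603] [-1.95, -2.02, -0.41] [-10.6, 2.9, -8.2] [-0.68, 1.41, 0.4] [-0.37, -0.07, -0.29, 1.53, 0.38, 1.13]
```

```bash

python3 -m pendant '[[0,0.0698,0,-4.2,0,0.15,15],[0,0.1396,0,-8.35,0,0.58,15]]' >/dev/null; python3 log.py
python3 -m pendant '[[0,0.0698,0,-4.2,0,0.15,15],[0,0.1396,0,-8.35,0,0.58,15]]' >/dev/null; python3 log.py
python3 -m pendant '[[0,0.0698,0,-4.2,0,0.15,15],[0,0.1396,0,-8.35,0,0.58,15]]' >/dev/null; python3 log.py
for i in 1; do
python3 -m pendant '[[0,-0.0698,0,4.2,0,0.15,15],[0,-0.1396,0,8.35,0,0.58,15]]' >/dev/null; python3 log.py
python3 -m pendant '[[0,-0.0698,0,4.2,0,0.15,15],[0,-0.1396,0,8.35,0,0.58,15]]' >/dev/null; python3 log.py
python3 -m pendant '[[0,-0.0698,0,4.2,0,0.15,15],[0,-0.1396,0,8.35,0,0.58,15]]' >/dev/null; python3 log.py
python3 -m pendant '[[0,-0.0698,0,4.2,0,0.15,15],[0,-0.1396,0,8.35,0,0.58,15]]' >/dev/null; python3 log.py
python3 -m pendant '[[0,-0.0698,0,4.2,0,0.15,15],[0,-0.1396,0,8.35,0,0.58,15]]' >/dev/null; python3 log.py
python3 -m pendant '[[0,-0.0698,0,4.2,0,0.15,15],[0,-0.1396,0,8.35,0,0.58,15]]' >/dev/null; python3 log.py
done
cat > an.py <<'E'
import json,numpy as np
from scipy.spatial.transform import Rotation as Ro
D=[json.loads(l) for l in open("log.jsonl")]
a=np.array([.9994,.036,0]);A=np.array([.5086,.0805,.105])
for L in(.17,.19,.21):
  out=[]
  for d in D:
    R=Ro.from_rotvec(d["tcp_rot"]);z=R.as_matrix()[:,2];P=np.array(d["tool_pos"]);F=np.array(d["ft_force"]);T=np.array(d["ft_torque"])
    S=P-L*z;t=a@(T+np.cross(S-A,F));q=P-A;q-=a*(a@q)
    n=np.cross(a,[0,0,1]) # left-right
    th=np.degrees(np.arctan2(z@-n*1,-z[2]))
    ang=np.degrees(np.arctan2(q@n,q[2]))
    out.append((round(th,1),round(ang,1),round(np.linalg.norm(q)*1000,1),round(t,3),round(F@(q/np.linalg.norm(q)),1)))
  print(L,*out,sep="\n")
E
python3 an.py
```

```text
4.53 [0.5074, 0.049, 0.1564] [-1.86, -1.93, -0.53] [-12.9, 2.7, -5.7] [-0.76, 1.54, 0.81] [-0.45, 0.01, -0.26, 1.59, 0.49, 1.02]
4.78 [0.5077, 0.0422, 0.1516] [-1.78, -1.84, -0.64] [-14.5, 3.4, -4.0] [-0.82, 1.6, 1.23] [-0.51, 0.12, -0.21, 1.66, 0.58, 0.9]
5.03 [0.5079, 0.0361, 0.1459] [-1.69, -1.75, -0.75] [-17.5, 2.8, -2.3] [-0.77, 1.51, 1.74] [-0.57, 0.24, -0.16, 1.74, 0.66, 0.77]
5.28 [0.5077, 0.0409, 0.1502] [-1.78, -1.85, -0.64] [-12.0, -3.1, -14.0] [-2.81, 1.57, 0.68] [-0.51, 0.11, -0.22, 1.65, 0.57, 0.9]
5.53 [0.5075, 0.0477, 0.1553] [-1.87, -1.94, -0.53] [-9.6, -4.0, -16.0] [-2.89, 1.44, 0.14] [-0.44, 0.01, -0.26, 1.58, 0.48, 1.02]
5.78 [0.5072, 0.055, 0.1593] [-1.95, -2.02, -0.4] [-8.1, -5.3, -15.9] [-2.78, 1.29, -0.23] [-0.37, -0.07, -0.29, 1.52, 0.38, 1.13]
6.03 [0.507, 0.0628, 0.1623] [-2.03, -2.11, -0.28] [-6.4, -7.5, -16.4] [-2.46, 1.16, -0.51] [-0.28, -0.13, -0.31, 1.48, 0.26, 1.24]
6.28 [0.5067, 0.0709, 0.1641] [-2.11, -2.19, -0.14] [-4.3, -8.5, -15.1] [-2.24, 1.05, -0.7] [-0.19, -0.16, -0.32, 1.44, 0.13, 1.34]
6.53 [0.5065, 0.0793, 0.1648] [2.18, 2.26, -0.01] [-3.7,
[... 2992 characters left out ...]
np.float64(60.3), np.float64(-0.893), np.float64(-5.6))
(np.float64(48.1), np.float64(47.4), np.float64(60.3), np.float64(-0.87), np.float64(-4.1))
(np.float64(39.7), np.float64(41.2), np.float64(60.0), np.float64(0.23), np.float64(-8.8))
(np.float64(31.7), np.float64(33.1), np.float64(60.0), np.float64(0.291), np.float64(-11.4))
(np.float64(23.7), np.float64(25.1), np.float64(59.9), np.float64(0.246), np.float64(-12.3))
(np.float64(15.7), np.float64(17.1), np.float64(59.9), np.float64(0.689), np.float64(-13.5))
(np.float64(7.7), np.float64(9.1), np.float64(59.9), np.float64(0.591), np.float64(-13.6))
(np.float64(-0.3), np.float64(1.1), np.float64(59.9), np.float64(0.915), np.float64(-14.8))
```

```bash

L(){ python3 log.py >/dev/null; }
python3 -m pendant '[[0,0,0,0,-0.5,1.5,15]]' >/dev/null; L
python3 -m pendant '[[0,-0.0524,0,3.14,0,0.08,15]]' >/dev/null; L
python3 -m pendant '[[0,-0.0524,0,3.14,0,0.08,15]]' >/dev/null; L
python3 -m pendant '[[0,-0.0524,0,3.14,0,0.08,15]]' >/dev/null; L
python3 -m pendant '[[0,-0.0524,0,3.14,0,0.08,15]]' >/dev/null; L
python3 -m pendant '[[0,-0.0524,0,3.14,0,0.08,15]]' >/dev/null; L
python3 -m pendant '[[0,-0.0524,0,3.14,0,0.08,15]]' >/dev/null; L
python3 -m pendant '[[0,-0.0524,0,3.14,0,0.08,15]]' >/dev/null; L
python3 -m pendant '[[0,-0.0524,0,3.14,0,0.08,15]]' >/dev/null; L
python3 -m pendant '[[0,-0.0524,0,3.14,0,0.08,15]]' >/dev/null; L
python3 -m pendant '[[0,-0.0524,0,3.14,0,0.08,15]]' >/dev/null; L
python3 -m pendant '[[0,-0.0524,0,3.14,0,0.08,15]]' >/dev/null; L
python3 -m pendant '[[0,-0.0524,0,3.14,0,0.08,15]]' >/dev/null; L
python3 -m pendant '[[0,-0.0524,0,3.14,0,0.08,15]]' >/dev/null; L
python3 -m pendant '[[0,-0.0524,0,3.14,0,0.08,15]]' >/dev/null; L
python3 -m pendant '[[0,-0.0524,0,3.14,0,0.08,15]]' >/dev/null; python3 log.py
python3 -m pendant '[[0,0.0524,0,-3.14,0,0.08,15]]' >/dev/null; L
python3 -m pendant '[[0,0.0524,0,-3.14,0,0.08,15]]' >/dev/null; L
python3 -m pendant '[[0,0.0524,0,-3.14,0,0.08,15]]' >/dev/null; L
python3 -m pendant '[[0,0.0524,0,-3.14,0,0.08,15]]' >/dev/null; L
python3 -m pendant '[[0,0.0524,0,-3.14,0,0.08,15]]' >/dev/null; L
python3 -m pendant '[[0,0.0524,0,-3.14,0,0.08,15]]' >/dev/null; L
python3 -m pendant '[[0,0.0524,0,-3.14,0,0.08,15]]' >/dev/null; L
python3 -m pendant '[[0,0.0524,0,-3.14,0,0.08,15]]' >/dev/null; L
python3 -m pendant '[[0,0.0524,0,-3.14,0,0.08,15]]' >/dev/null; L
python3 -m pendant '[[0,0.0524,0,-3.14,0,0.08,15]]' >/dev/null; L
python3 -m pendant '[[0,0.0524,0,-3.14,0,0.08,15]]' >/dev/null; L
python3 -m pendant '[[0,0.0524,0,-3.14,0,0.08,15]]' >/dev/null; L
python3 -m pendant '[[0,0.0524,0,-3.14,0,0.08,15]]' >/dev/null; L
python3 -m pendant '[[0,0.0524,0,-3.14,0,0.08,15]]' >/dev/null; L
python3 -m pendant '[[0,0.0524,0,-3.14,0,0.08,15]]' >/dev/null; python3 log.py
cat > fit.py <<'E'
import json,numpy as np
from scipy.optimize import least_squares
from scipy.spatial.transform import Rotation as Ro
D=[json.loads(l) for l in open("log.jsonl")]
a=np.array([.9994,.036,0]);A=np.array([.5086,.0805,.105]);n=np.cross(a,[0,0,1])
rows=[]
for i,d in enumerate(D):
    z=Ro.from_rotvec(d["tcp_rot"]).as_matrix()[:,2];P=np.array(d["tool_pos"]);F=np.array(d["ft_force"]);T=np.array(d["ft_torque"])
    q=P-A;th=np.arctan2(q@n,q[2])
    rows.append([th,a@(T+np.cross(P-A,F)),a@np.cross(-z,F),F@n,F[2]])
W=np.array(rows)
s=np.sign(np.r_[0,np.diff(np.unwrap(W[:,0]))])
k=np.ones(len(s),bool);k[0]=False
for i in range(1,len(s)):
    if s[i]!=s[i-1] or abs(W[i,0]-W[i-1,0])<.03:k[i]=False   # drop reversals
# th positive = robot's right. torque on tool about a; rotor angle theta about a sign: +a rotation moves top to -n*? 
def model(p):
    L,g1,g2,f,b=p
    return W[:,1]+L*W[:,2]-(f*s+g1*np.sin(W[:,0])+g2*np.cos(W[:,0])+b*0)
def go(fix=None):
    r=least_squares(lambda p:np.r_[model(p)[k],(abs(p[3])-.33)/.02*.1,max(0,np.hypot(p[1],p[2])-.3)*5,(p[4])],[.19,0,.1,-.33,0],loss="soft_l1",f_scale=.15)
    return r
if __name__=="__main__":
    r=go();J=r.jac;C=np.linalg.pinv(J.T@J)*np.var(model(r.x)[k])
    print(np.round(r.x,3),np.sqrt(np.diag(C)).round(3),"rms",model(r.x)[k].std())
    for L in(0,r.x[0]):
        t=W[:,1]+L*W[:,2]
        for sg in(1,-1):
            m=k&(s==sg);print(L,sg,[(int(np.degrees(x)),round(float(y),2)) for x,y in zip(W[m,0],t[m])])
E
python3 fit.py
```

```text
8.53 [0.5052, 0.122, 0.1477] [1.72, 1.78, -0.72] [-7.8, -13.0, 2.3] [-1.53, 1.25, -2.43] [0.36, 0.26, -0.08, 1.54, -0.74, 2.01]
10.4 [0.5065, 0.0806, 0.1648] [-2.18, -2.26, -0.0] [-7.3, -0.1, -3.6] [-0.34, 0.97, -0.8] [-0.1, -0.16, -0.32, 1.41, 0.0, 1.44]
[ 0.178 -0.659  0.168 -0.301  0.   ] [0.013 0.098 0.081 0.048 0.154] rms 0.15406711300030565
0 1 [(15, -0.42), (23, -0.62), (31, -0.69), (39, -0.79), (47, -0.75), (-39, 0.02), (-36, 0.08), (-33, 0.23), (-30, 0.19), (-27, 0.13), (-24, 0.08), (-21, 0.12), (-18, 0.12), (-15, 0.02), (-12, -0.01), (-9, -0.09), (-6, -0.12), (-3, -0.1), (0, -0.31)]
0 -1 [(33, -2.13), (25, -2.06), (17, -1.71), (9, -1.56), (1, -1.25), (-1, -0.93), (-4, -1.1), (-7, -1.05), (-10, -1.02), (-13, -0.97), (-17, -0.98), (-20, -0.91), (-23, -0.9), (-26, -0.86), (-29, -0.86), (-32, -0.9), (-35, -0.72), (-38, -0.84), (-41, -0.9), (-44, -0.85)]
0.177969906903387 1 [(15, -0.22), (23, -0.55), (31, -0.62), (39, -0.88), (47, -0.85), (-39, 0.38), (-36, 0.15), (-33, 0.32), (-30, 0.32), (-27, 0.2), (-24, 0.1), (-21, 0.34), (-18, 0.45), (-15, 0.14), (-12, 0.1), (-9, -0.01), (-6, -0.07), (-3, 0.12), (0, -0.33)]
0.177969906903387 -1 [(33, -0.08), (25, -0.11), (17, 0.32), (9, 0.26), (1, 0.59), (-1, 0.38), (-4, 0.36), (-7, 0.54), (-10, 0.69), (-13, 0.68), (-17, 0.62), (-20, 0.65), (-23, 0.76), (-26, 0.71), (-29, 0.8), (-32, 0.62), (-35, 1.2), (-38, 0.88), (-41, 0.81), (-44, 1.03)]
```

```bash

python3 -m pendant '[[0,0,0,0,0,0,60],[0,0,0,0,0,0,60],[0,0,0,0,0,-60,60],[0,0,0,0,0,-100,60],[0,0,0,0,0,-100,60]]'
python3 log.py|tee -a air.txt; mv log.jsonl log1.jsonl
python3 -m pendant '[[0,0,0,0,0,0,60]]'>/dev/null;python3 log.py
python3 -m pendant '[[0,0,0,0,0,0,60]]'>/dev/null;python3 log.py
python3 -m pendant '[[0,0.18,0,0,0,0,60],[0,0.36,0,0,0,0,60],[0,0.54,0,0,0,0,60],[0,0.72,0,0,0,0,60],[0,0.72,0,0,0,0,60],[0,0.72,0,0,0,0,60]]'>/dev/null;python3 log.py
python3 -m pendant '[[0,0,0,0,0,0,60]]'>/dev/null;python3 log.py
python3 -m pendant '[[0,0,0,0,0,0,60]]'>/dev/null;python3 log.py
python3 -m pendant '[[0,-0.18,0,0,0,0,60],[0,-0.36,0,0,0,0,60],[0,-0.54,0,0,0,0,60],[0,-0.72,0,0,0,0,60],[0,-0.90,0,0,0,0,60],[0,-1.08,0,0,0,0,60],[0,-1.26,0,0,0,0,60],[0,-1.44,0,0,0,0,60]]'>/dev/null
python3 -m pendant '[[0,0,0,0,0,0,60],[0,0,0,0,0,0,60]]'>/dev/null;python3 log.py
python3 -m pendant '[[0,0,0,0,0,0,60]]'>/dev/null;python3 log.py
python3 -m pendant '[[0,0,0,0,0,0,60]]'>/dev/null;python3 log.py
```

```text
time_s: 11.02
tool_pos: [0.5088, 0.0812, 0.2687]
tcp_rot: [2.174, 2.26, 0.007]
ft_force: [-1.1, -0.7, 0.2]
gripper_width: 0.705
gripper_force: 0.0
11.03 [0.5088, 0.0812, 0.2687] [2.17, 2.26, 0.01] [-1.1, -0.7, 0.2] [0.03, 0.01, 0.02] [-0.1, -0.16, -0.13, 1.59, -0.0, 1.44]
11.15 [0.5071, 0.0812, 0.2642] [2.18, 2.26, 0.0] [-0.0, -0.4, -0.4] [-0.03, 0.0, -0.04] [-0.1, -0.16, -0.13, 1.59, -0.0, 1.44]
11.28 [0.5065, 0.0811, 0.2632] [-2.18, -2.26, 0.0] [0.1, -0.8, 0.1] [0.01, -0.01, 0.0] [-0.1, -0.16, -0.14, 1.59, -0.0, 1.44]
12.03 [0.5068, 0.081, 0.2642] [-1.77, -1.83, -0.66] [-0.2, 1.0, -0.2] [-0.63, -0.02, 0.04] [-0.45, 0.03, -0.1, 1.83, 0.62, 0.95]
12.15 [0.5069, 0.0817, 0.2652] [-1.76, -1.84, -0.66] [-0.9, 0.5, -0.3] [-0.65, -0.04, 0.03] [-0.45, 0.03, -0.1, 1.83, 0.62, 0.95]
12.28 [0.5069, 0.0816, 0.2652] [-1.76, -1.84, -0.66] [-0.2, 0.3, 0.7] [-0.61, 0.01, 0.01] [-0.45, 0.03, -0.1, 1.83, 0.62, 0.95]
13.53 [0.5071, 0.0812, 0.265] [1.77, 1.83, -0.66] [0.7, -0.1, 0.4] [0.63, 0.04, 0.05] [0.26, 0.08, -0.04, 1.65, -0.7, 1.86]
13.65 [0.5073, 0.0803, 0.2657] [1.77, 1.83, -0.66] [1.0, -0.2, 0.5] [0.55, -0.02, -0.01] [0.26, 0.08, -0.04, 1.65, -0.7, 1.86]
13.78 [0.5072, 0.0802, 0.2654] [1.77, 1.83, -0.66] [1.4, 0.6, 0.5] [0.62, 0.07, 0.02] [0.26, 0.08, -0.04, 1.65, -0.7, 1.86]
```

```bash
mv log.jsonl air.jsonl; cp log1.jsonl log.jsonl
python3 - <<'E'
s=open("fit.py").read()
s=s.replace('T=np.array(d["ft_torque"])','T=np.array(d["ft_torque"]);T=T+.94*a*(z@-n)')
s=s.replace('rows.append','ROT.append(0);rows.append').replace("rows=[]","rows=[];ROT=[]")
s=s.replace('max(0,np.hypot(p[1],p[2])-.3)*5','(np.hypot(p[1],p[2])-.27)/.03*.1')
open("fit.py","w").write(s)
E
python3 -c "
import fit,numpy as np
n=fit.n;print('n',n)"
python3 fit.py
```

```text
n [ 0.036  -0.9994  0.    ]
[ 0.193  0.098  0.225 -0.327  0.   ] [0.007 0.062 0.04  0.025 0.135] rms 0.13458429397134675
0 1 [(15, -0.16), (23, -0.23), (31, -0.19), (39, -0.19), (47, -0.05), (-39, -0.57), (-36, -0.47), (-33, -0.29), (-30, -0.28), (-27, -0.3), (-24, -0.3), (-21, -0.21), (-18, -0.17), (-15, -0.22), (-12, -0.2), (-9, -0.24), (-6, -0.22), (-3, -0.15), (0, -0.31)]
0 -1 [(33, -1.63), (25, -1.68), (17, -1.46), (9, -1.44), (1, -1.25), (-1, -0.98), (-4, -1.2), (-7, -1.21), (-10, -1.22), (-13, -1.22), (-17, -1.28), (-20, -1.25), (-23, -1.28), (-26, -1.29), (-29, -1.33), (-32, -1.42), (-35, -1.27), (-38, -1.43), (-41, -1.53), (-44, -1.51)]
0.19256142634686052 1 [(15, 0.06), (23, -0.17), (31, -0.12), (39, -0.28), (47, -0.16), (-39, -0.19), (-36, -0.39), (-33, -0.18), (-30, -0.14), (-27, -0.22), (-24, -0.27), (-21, 0.02), (-18, 0.18), (-15, -0.1), (-12, -0.08), (-9, -0.15), (-6, -0.17), (-3, 0.09), (0, -0.33)]
0.19256142634686052 -1 [(33, 0.58), (25, 0.43), (17, 0.74), (9, 0.54), (1, 0.73), (-1, 0.43), (-4, 0.37), (-7, 0.51), (-10, 0.63), (-13, 0.56), (-17, 0.45), (-20, 0.44), (-23, 0.51), (-26, 0.41), (-29, 0.46), (-32, 0.23), (-35, 0.81), (-38, 0.43), (-41, 0.32), (-44, 0.52)]
```

```bash

python3 -m pendant '[[0,-0.15,0,55,0,-8,60],[0,-0.3,0,110,0,-16,60],[0,-0.432,0,172,0,-25,60],[0,-0.432,0,172,0,-25,60],[0,-0.432,0,172,0,-25,60],[0,-0.432,0,172,0,-25,60]]'
python3 log.py
```

```text
time_s: 14.52
tool_pos: [0.502, 0.2262, 0.1708]
tcp_rot: [1.478, 1.534, -0.958]
ft_force: [0.0, -0.2, 1.0]
gripper_width: 0.704
gripper_force: 0.0
14.53 [0.502, 0.2262, 0.1708] [1.48, 1.53, -0.96] [0.0, -0.2, 1.0] [0.78, -0.0, 0.03] [0.59, 0.84, 0.5, 2.09, -0.89, 2.56]
```

```bash

python3 -m pendant '[[0,0,0,0,0,50,60],[0,0,0,0,0,80,60],[0,0,0,0,0,100,60],[0,0,0,0,0,100,60]]'; python3 log.py
python3 -m pendant '[[0,0,0,0,0,0,15],[0,0,0,0,0,0,15],[0,0,0,0,0,0,15],[0,0,0,0,0,0,15],[0,0,0,0,0,0,15]]' 100;python3 log.py
python3 -c "
import fit,numpy as np
print(np.degrees(fit.W[-3:,0]))
from scipy.spatial.transform import Rotation as R
print(R.from_rotvec(fit.D[-1]['tcp_rot']).as_matrix().round(3))"
```

```text
time_s: 15.02
tool_pos: [0.5058, 0.1336, 0.1329]
tcp_rot: [1.484, 1.53, -0.954]
ft_force: [-0.1, -0.5, -0.2]
gripper_width: 0.706
gripper_force: 0.0
15.03 [0.5058, 0.1336, 0.1329] [1.48, 1.53, -0.95] [-0.1, -0.5, -0.2] [0.84, 0.09, 0.02] [0.46, 0.65, 0.17, 1.84, -0.98, 2.41]
time_s: 15.65
tool_pos: [0.5049, 0.1363, 0.1304]
tcp_rot: [1.476, 1.535, -0.958]
ft_force: [-4.7, 3.7, 9.0]
gripper_width: 0.263
gripper_force: 98.3
15.65 [0.5049, 0.1363, 0.1304] [1.48, 1.53, -0.96] [-4.7, 3.7, 9.0] [-0.41, 0.38, -1.49] [0.47, 0.66, 0.17, 1.84, -0.98, 2.42]
[-65.73666746 -62.34895809 -65.5912745 ]
[[-0.016  0.999  0.036]
 [ 0.407  0.039 -0.913]
 [-0.913  0.    -0.407]]
```

```bash
mv log.jsonl log2pre.jsonl
L(){ python3 log.py >/dev/null; }
python3 -m pendant '[[0,0.0698,0,-4.22,0,0.15,15]]' >/dev/null; L
python3 -m pendant '[[0,0.0698,0,-4.22,0,0.15,15]]' >/dev/null; L
python3 -m pendant '[[0,0.0698,0,-4.22,0,0.15,15]]' >/dev/null; python3 log.py
python3 -m pendant '[[0,0.0698,0,-4.22,0,0.15,15]]' >/dev/null; L
python3 -m pendant '[[0,0.0698,0,-4.22,0,0.15,15]]' >/dev/null; L
python3 -m pendant '[[0,0.0698,0,-4.22,0,0.15,15]]' >/dev/null; L
python3 -m pendant '[[0,0.0698,0,-4.22,0,0.15,15]]' >/dev/null; L
python3 -m pendant '[[0,0.0698,0,-4.22,0,0.15,15]]' >/dev/null; L
python3 -m pendant '[[0,0.0698,0,-4.22,0,0.15,15]]' >/dev/null; python3 log.py
python3 -m pendant '[[0,0.0698,0,-4.22,0,0.15,15]]' >/dev/null; L
python3 -m pendant '[[0,0.0698,0,-4.22,0,0.15,15]]' >/dev/null; L
python3 -m pendant '[[0,0.0698,0,-4.22,0,0.15,15]]' >/dev/null; L
python3 -m pendant '[[0,0.0698,0,-4.22,0,0.15,15]]' >/dev/null; L
python3 -m pendant '[[0,0.0698,0,-4.22,0,0.15,15]]' >/dev/null; L
python3 -m pendant '[[0,0.0698,0,-4.22,0,0.15,15]]' >/dev/null; L
python3 -m pendant '[[0,0.0698,0,-4.22,0,0.15,15]]' >/dev/null; python3 log.py
cat > fit2.py <<'E'
import json,sys,numpy as np
from scipy.optimize import least_squares
from scipy.spatial.transform import Rotation as Ro
a=np.array([.9994,.036,0]);A=np.array([.5086,.0809,.105]);n=np.cross(a,[0,0,1])
W=[];S=[];K=[]
for f,off in(("log1.jsonl",0.),("log.jsonl",np.radians(66.))):
    D=[json.loads(l) for l in open(f)];w=[]
    for d in D:
        z=Ro.from_rotvec(d["tcp_rot"]).as_matrix()[:,2];P=np.array(d["tool_pos"]);F=np.array(d["ft_force"]);T=np.array(d["ft_torque"])+.94*a*(z@-n)
        q=P-A;th=np.arctan2(q@n,q[2])
        w.append([th+off,a@(T+np.cross(P-A,F)),a@np.cross(-z,F),th])
    w=np.array(w);s=np.sign(np.r_[0,np.diff(w[:,0])]);k=np.ones(len(s),bool);k[0]=False
    for i in range(1,len(s)):
        if s[i]!=s[i-1] or abs(w[i,0]-w[i-1,0])<.03:k[i]=False
    W.append(w[k]);S.append(s[k])
W=np.vstack(W);S=np.hstack(S)
def res(p):
    L,g1,g2,f=p
    return W[:,1]+L*W[:,2]-(f*S+g1*np.sin(W[:,0])+g2*np.cos(W[:,0]))
r=least_squares(lambda p:np.r_[res(p)/.13,(abs(p[3])-.33)/.02,(np.hypot(p[1],p[2])-.27)/.02],[.19,.1,.2,-.33],loss="soft_l1")
C=np.linalg.inv(r.jac.T@r.jac);p=r.x;c=np.degrees(np.arctan2(p[2],p[1]))
J=np.array([0,-p[2],p[1],0])/(p[1]**2+p[2]**2)
print("L,g1,g2,f",p.round(3),np.sqrt(np.diag(C)).round(3),"rms",res(p).std().round(3),"c",c.round(1),"+-",np.degrees(np.sqrt(J@C@J)).round(1),"heavy now",np.degrees(W[-1,0])+c,"hand th",np.degrees(W[-1,3]))
t=W[:,1]+p[0]*W[:,2]-p[3]*S
o=np.argsort(W[:,0]);b=np.array_split(o,9)
print([(int(np.degrees(W[i,0].mean())),t[i].mean().round(2)) for i in b])
E
python3 fit2.py
```

```text
16.02 [0.5051, 0.13, 0.1413] [1.62, 1.68, -0.82] [-8.9, 0.9, 6.6] [-0.45, 0.9, -1.88] [0.41, 0.41, 0.02, 1.64, -0.85, 2.16]
16.77 [0.5056, 0.1108, 0.1585] [1.89, 1.96, -0.5] [-7.2, -0.1, 5.8] [-0.31, 1.0, -1.22] [0.23, 0.05, -0.2, 1.43, -0.51, 1.79]
17.65 [0.5065, 0.0822, 0.1666] [2.16, 2.25, -0.04] [-9.0, -2.3, 5.3] [-0.64, 1.07, -0.75] [-0.08, -0.16, -0.31, 1.41, -0.03, 1.46]
L,g1,g2,f [ 0.19   0.138  0.227 -0.32 ] [0.006 0.043 0.031 0.018] rms 0.134 c 58.7 +- 10.7 heavy now 123.45420605897252 hand th -1.2951774633302844
[(-38, np.float64(0.12)), (-29, np.float64(0.08)), (-20, np.float64(0.21)), (-11, np.float64(0.22)), (-2, np.float64(0.18)), (15, np.float64(0.34)), (27, np.float64(0.19)), (40, np.float64(0.2)), (56, np.float64(0.24))]
```

```bash

L(){ python3 log.py >/dev/null; }
python3 -m pendant '[[0,0.0698,0,-4.22,0,0.15,15]]' >/dev/null; L
python3 -m pendant '[[0,0.0698,0,-4.22,0,0.15,15]]' >/dev/null; L
python3 -m pendant '[[0,0.0698,0,-4.22,0,0.15,15]]' >/dev/null; L
python3 -m pendant '[[0,0.0698,0,-4.22,0,0.15,15]]' >/dev/null; L
python3 -m pendant '[[0,0.0698,0,-4.22,0,0.15,15]]' >/dev/null; L
python3 -m pendant '[[0,0.0698,0,-4.22,0,0.15,15]]' >/dev/null; L
python3 -m pendant '[[0,0.0698,0,-4.22,0,0.15,15]]' >/dev/null; L
python3 -m pendant '[[0,0.0698,0,-4.22,0,0.15,15]]' >/dev/null; L
python3 -m pendant '[[0,0.0698,0,-4.22,0,0.15,15]]' >/dev/null; L
python3 -m pendant '[[0,0.0698,0,-4.22,0,0.15,15]]' >/dev/null; L
python3 -m pendant '[[0,0.0698,0,-4.22,0,0.15,15]]' >/dev/null; python3 log.py
python3 -m pendant '[[0,0.0698,0,-4.22,0,0.15,15]]' >/dev/null; L
python3 -m pendant '[[0,0.0698,0,-4.22,0,0.15,15]]' >/dev/null; L
python3 -m pendant '[[0,0.0698,0,-4.22,0,0.15,15]]' >/dev/null; python3 log.py
python3 fit2.py
```

```text
19.02 [0.5079, 0.0389, 0.1508] [-1.76, -1.82, -0.67] [-16.8, -7.9, 8.8] [-0.74, 1.53, 0.93] [-0.53, 0.14, -0.2, 1.68, 0.6, 0.86]
19.4 [0.5082, 0.0303, 0.1412] [-1.62, -1.68, -0.82] [-18.5, -9.1, 9.0] [-0.54, 1.29, 1.47] [-0.6, 0.34, -0.11, 1.81, 0.7, 0.67]
L,g1,g2,f [ 0.191  0.129  0.23  -0.321] [0.005 0.031 0.024 0.017] rms 0.131 c 60.7 +- 7.4 heavy now 181.13950869724772 hand th 54.44294018085452
[(-37, np.float64(0.1)), (-24, np.float64(0.14)), (-12, np.float64(0.24)), (1, np.float64(0.2)), (20, np.float64(0.27)), (34, np.float64(0.24)), (53, np.float64(0.24)), (80, np.float64(0.11)), (108, np.float64(0.03))]
```

```bash

L(){ python3 log.py >/dev/null; }
python3 -m pendant '[[0,0.0698,0,-4.22,0,0.15,15]]' >/dev/null; L
python3 -m pendant '[[0,0.0698,0,-4.22,0,0.15,15]]' >/dev/null; python3 log.py
python3 -m pendant '[[0,-0.05,0,3.02,0,0.08,15]]' >/dev/null; L
python3 -m pendant '[[0,-0.05,0,3.02,0,0.08,15]]' >/dev/null; L
python3 -m pendant '[[0,-0.05,0,3.02,0,0.08,15]]' >/dev/null; L
python3 -m pendant '[[0,-0.05,0,3.02,0,0.08,15]]' >/dev/null; L
python3 -m pendant '[[0,-0.05,0,3.02,0,0.08,15]]' >/dev/null; L
python3 -m pendant '[[0,-0.05,0,3.02,0,0.08,15]]' >/dev/null; L
python3 -m pendant '[[0,-0.05,0,3.02,0,0.08,15]]' >/dev/null; L
python3 -m pendant '[[0,-0.05,0,3.02,0,0.08,15]]' >/dev/null; L
python3 -m pendant '[[0,-0.05,0,3.02,0,0.08,15]]' >/dev/null; L
python3 -m pendant '[[0,-0.05,0,3.02,0,0.08,15]]' >/dev/null; L
python3 -m pendant '[[0,-0.05,0,3.02,0,0.08,15]]' >/dev/null; L
python3 -m pendant '[[0,-0.05,0,3.02,0,0.08,15]]' >/dev/null; L
python3 -m pendant '[[0,-0.05,0,3.02,0,0.08,15]]' >/dev/null; L
python3 -m pendant '[[0,-0.05,0,3.02,0,0.08,15]]' >/dev/null; L
python3 -m pendant '[[0,-0.05,0,3.02,0,0.08,15]]' >/dev/null; L
python3 -m pendant '[[0,-0.05,0,3.02,0,0.08,15]]' >/dev/null; L
python3 -m pendant '[[0,-0.05,0,3.02,0,0.08,15]]' >/dev/null; L
python3 -m pendant '[[0,-0.05,0,3.02,0,0.08,15]]' >/dev/null; L
python3 -m pendant '[[0,-0.05,0,3.02,0,0.08,15]]' >/dev/null; L
python3 -m pendant '[[0,-0.05,0,3.02,0,0.08,15]]' >/dev/null; L
python3 -m pendant '[[0,-0.05,0,3.02,0,0.08,15]]' >/dev/null; L
python3 -m pendant '[[0,-0.05,0,3.02,0,0.08,15]]' >/dev/null; L
python3 -m pendant '[[0,-0.05,0,3.02,0,0.08,15]]' >/dev/null; L
python3 -m pendant '[[0,-0.05,0,3.02,0,0.08,15]]' >/dev/null; python3 log.py
python3 fit2.py
```

```text
19.65 [0.5084, 0.0257, 0.1338] [-1.52, -1.58, -0.91] [-18.4, -9.6, 8.8] [-0.37, 0.91, 1.62] [-0.64, 0.49, -0.04, 1.91, 0.76, 0.53]
22.65 [0.5061, 0.0859, 0.1658] [2.12, 2.2, -0.13] [-5.7, -10.1, 7.1] [-2.15, 2.29, -0.93] [-0.02, -0.14, -0.31, 1.4, -0.12, 1.52]
L,g1,g2,f [ 0.192  0.113  0.237 -0.318] [0.004 0.025 0.02  0.018] rms 0.132 c 64.6 +- 5.3 heavy now 125.8212449953302 hand th -4.751928346174912
[(-34, np.float64(0.12)), (-18, np.float64(0.22)), (0, np.float64(0.2)), (23, np.float64(0.27)), (46, np.float64(0.22)), (69, np.float64(0.15)), (85, np.float64(0.11)), (102, np.float64(0.07)), (119, np.float64(-0.05))]
```

```bash

L(){ python3 log.py >/dev/null; }
python3 -m pendant '[[0,0.05,0,-3.02,0,0.08,15]]' >/dev/null; L
python3 -m pendant '[[0,0.05,0,-3.02,0,0.08,15]]' >/dev/null; L
python3 -m pendant '[[0,0.05,0,-3.02,0,0.08,15]]' >/dev/null; L
python3 -m pendant '[[0,0.05,0,-3.02,0,0.08,15]]' >/dev/null; L
python3 -m pendant '[[0,0.05,0,-3.02,0,0.08,15]]' >/dev/null; L
python3 -m pendant '[[0,0.05,0,-3.02,0,0.08,15]]' >/dev/null; L
python3 -m pendant '[[0,0.05,0,-3.02,0,0.08,15]]' >/dev/null; L
python3 -m pendant '[[0,0.05,0,-3.02,0,0.08,15]]' >/dev/null; L
python3 -m pendant '[[0,0.05,0,-3.02,0,0.08,15]]' >/dev/null; L
python3 -m pendant '[[0,0.05,0,-3.02,0,0.08,15]]' >/dev/null; L
python3 -m pendant '[[0,0.05,0,-3.02,0,0.08,15]]' >/dev/null; L
python3 -m pendant '[[0,0.05,0,-3.02,0,0.08,15]]' >/dev/null; L
python3 -m pendant '[[0,0.05,0,-3.02,0,0.08,15]]' >/dev/null; L
python3 -m pendant '[[0,0.05,0,-3.02,0,0.08,15]]' >/dev/null; L
python3 -m pendant '[[0,0.05,0,-3.02,0,0.08,15]]' >/dev/null; L
python3 -m pendant '[[0,0.05,0,-3.02,0,0.08,15]]' >/dev/null; L
python3 -m pendant '[[0,0.05,0,-3.02,0,0.08,15]]' >/dev/null; L
python3 -m pendant '[[0,0.05,0,-3.02,0,0.08,15]]' >/dev/null; L
python3 -m pendant '[[0,0.05,0,-3.02,0,0.08,15]]' >/dev/null; L
python3 -m pendant '[[0,0.05,0,-3.02,0,0.08,15]]' >/dev/null; L
python3 -m pendant '[[0,0.05,0,-3.02,0,0.08,15]]' >/dev/null; L
python3 -m pendant '[[0,0.05,0,-3.02,0,0.08,15]]' >/dev/null; L
python3 -m pendant '[[0,0.05,0,-3.02,0,0.08,15]]' >/dev/null; L
python3 -m pendant '[[0,0.05,0,-3.02,0,0.08,15]]' >/dev/null; L
python3 -m pendant '[[0,-0.05,0,3.02,0,0.08,15]]' >/dev/null; L
python3 -m pendant '[[0,-0.05,0,3.02,0,0.08,15]]' >/dev/null; L
python3 -m pendant '[[0,-0.05,0,3.02,0,0.08,15]]' >/dev/null; L
python3 -m pendant '[[0,-0.05,0,3.02,0,0.08,15]]' >/dev/null; L
python3 -m pendant '[[0,-0.05,0,3.02,0,0.08,15]]' >/dev/null; L
python3 -m pendant '[[0,-0.05,0,3.02,0,0.08,15]]' >/dev/null; L
python3 -m pendant '[[0,-0.05,0,3.02,0,0.08,15]]' >/dev/null; L
python3 -m pendant '[[0,-0.05,0,3.02,0,0.08,15]]' >/dev/null; L
python3 -m pendant '[[0,-0.05,0,3.02,0,0.08,15]]' >/dev/null; L
python3 -m pendant '[[0,-0.05,0,3.02,0,0.08,15]]' >/dev/null; L
python3 -m pendant '[[0,-0.05,0,3.02,0,0.08,15]]' >/dev/null; python3 log.py
cat >> fit2.py <<'E'
def test(lo,hi,name):
    m=(W[:,0]>np.radians(lo))&(W[:,0]<np.radians(hi))
    for sg in(1,-1):
        q=m&(S==sg);print(name,sg,q.sum(),(W[:,1]+p[0]*W[:,2])[q].mean().round(3))
test(95,135,"near")
E
python3 fit2.py
```

```text
27.02 [0.5073, 0.0479, 0.1568] [-1.89, -1.96, -0.5] [-9.4, -13.5, 4.5] [-2.55, 2.37, 0.8] [-0.43, -0.01, -0.27, 1.57, 0.46, 1.04]
L,g1,g2,f [ 0.193  0.102  0.245 -0.323] [0.003 0.024 0.017 0.014] rms 0.13 c 67.4 +- 4.8 heavy now 165.84897759033464 hand th 32.4217806641772
[(-32, np.float64(0.12)), (-11, np.float64(0.23)), (18, np.float64(0.27)), (51, np.float64(0.21)), (74, np.float64(0.14)), (88, np.float64(0.12)), (101, np.float64(0.05)), (112, np.float64(-0.05)), (123, np.float64(-0.05))]
near 1 22 -0.347
near -1 21 0.325
```

```bash

L(){ python3 log.py >/dev/null; }
python3 -m pendant '[[0,-0.05,0,3.02,0,0.08,15]]' >/dev/null; L
python3 -m pendant '[[0,-0.05,0,3.02,0,0.08,15]]' >/dev/null; L
python3 -m pendant '[[0,-0.05,0,3.02,0,0.08,15]]' >/dev/null; L
python3 -m pendant '[[0,0.05,0,-3.02,0,0.08,15]]' >/dev/null; L
python3 -m pendant '[[0,0.05,0,-3.02,0,0.08,15]]' >/dev/null; L
python3 -m pendant '[[0,0.05,0,-3.02,0,0.08,15]]' >/dev/null; L
python3 -m pendant '[[0,0.05,0,-3.02,0,0.08,15]]' >/dev/null; L
python3 -m pendant '[[0,0.05,0,-3.02,0,0.08,15]]' >/dev/null; L
python3 -m pendant '[[0,0.05,0,-3.02,0,0.08,15]]' >/dev/null; L
python3 -m pendant '[[0,0.05,0,-3.02,0,0.08,15]]' >/dev/null; L
python3 -m pendant '[[0,0.05,0,-3.02,0,0.08,15]]' >/dev/null; L
python3 -m pendant '[[0,0.05,0,-3.02,0,0.08,15]]' >/dev/null; L
python3 -m pendant '[[0,0.05,0,-3.02,0,0.08,15]]' >/dev/null; L
python3 -m pendant '[[0,0.05,0,-3.02,0,0.08,15]]' >/dev/null; L
python3 -m pendant '[[0,0.05,0,-3.02,0,0.08,15]]' >/dev/null; L
python3 -m pendant '[[0,0.05,0,-3.02,0,0.08,15]]' >/dev/null; L
python3 -m pendant '[[0,0.05,0,-3.02,0,0.08,15]]' >/dev/null; L
python3 -m pendant '[[0,-0.05,0,3.02,0,0.08,15]]' >/dev/null; L
python3 -m pendant '[[0,-0.05,0,3.02,0,0.08,15]]' >/dev/null; L
python3 -m pendant '[[0,-0.05,0,3.02,0,0.08,15]]' >/dev/null; L
python3 -m pendant '[[0,-0.05,0,3.02,0,0.08,15]]' >/dev/null; L
python3 -m pendant '[[0,-0.05,0,3.02,0,0.08,15]]' >/dev/null; L
python3 -m pendant '[[0,-0.05,0,3.02,0,0.08,15]]' >/dev/null; L
python3 -m pendant '[[0,-0.05,0,3.02,0,0.08,15]]' >/dev/null; L
python3 -m pendant '[[0,-0.05,0,3.02,0,0.08,15]]' >/dev/null; L
python3 -m pendant '[[0,-0.05,0,3.02,0,0.08,15]]' >/dev/null; L
python3 -m pendant '[[0,-0.05,0,3.02,0,0.08,15]]' >/dev/null; L
python3 -m pendant '[[0,-0.05,0,3.02,0,0.08,15]]' >/dev/null; L
python3 -m pendant '[[0,-0.05,0,3.02,0,0.08,15]]' >/dev/null; L
python3 fit2.py; sed -i 's/+\.94\*a/+.92*a/' fit2.py; python3 fit2.py
```

```text
L,g1,g2,f [ 0.192  0.101  0.245 -0.326] [0.003 0.023 0.017 0.013] rms 0.126 c 67.5 +- 4.6 heavy now 163.42813646605399 hand th 29.886557996770748
[(-30, np.float64(0.15)), (-2, np.float64(0.24)), (35, np.float64(0.25)), (70, np.float64(0.12)), (87, np.float64(0.13)), (98, np.float64(0.09)), (107, np.float64(0.03)), (115, np.float64(-0.09)), (124, np.float64(-0.06))]
near 1 34 -0.348
near -1 33 0.333
L,g1,g2,f [ 0.192  0.09   0.25  -0.325] [0.003 0.023 0.017 0.014] rms 0.127 c 70.3 +- 4.7 heavy now 166.18930502319347 hand th 29.886557996770748
[(-30, np.float64(0.16)), (-2, np.float64(0.24)), (35, np.float64(0.25)), (70, np.float64(0.11)), (87, np.float64(0.12)), (98, np.float64(0.07)), (107, np.float64(0.02)), (115, np.float64(-0.11)), (124, np.float64(-0.08))]
near 1 34 -0.363
near -1 33 0.318
```

```bash
cp log.jsonl log3.jsonl
python3 -m pendant '[[0,0.074,0,-4.48,0,0.17,15],[0,0.148,0,-8.94,0,0.66,15],[0,0.223,0,-13.4,0,1.5,15],[0,0.297,0,-17.7,0,2.64,15],[0,0.297,0,-17.7,0,2.64,15],[0,0.297,0,-17.7,0,2.64,15],[0,0.297,0,-17.7,0,2.64,15],[0,0.297,0,-17.7,0,2.64,15]]'
python3 log.py; python3 - <<'E'
import json,numpy as np
d=json.loads(open("log.jsonl").readlines()[-1]);print(np.degrees(np.arctan2(.0809-d["tool_pos"][1],d["tool_pos"][2]-.105)),d["qd"])
E
```

```text
time_s: 31.65
tool_pos: [0.5078, 0.0364, 0.1476]
tcp_rot: [-1.727, -1.795, -0.702]
ft_force: [-13.8, -16.0, 7.1]
gripper_width: 0.261
gripper_force: 106.1
31.65 [0.5078, 0.0364, 0.1476] [-1.73, -1.79, -0.7] [-13.8, -16.0, 7.1] [-1.87, 1.64, 1.88] [-0.55, 0.18, -0.18, 1.7, 0.62, 0.82]
46.25418075602827 [0.0021922599093911212, 0.00022375760697665198, 0.0009049565230041475, -0.002016899877333374, 2.571680790140827e-05, -0.00036812967329892966]
```

```bash
python3 -c "
from workcell import robot
print(robot.sign_off())"
```

```text
the job is handed in; nothing more can be done
None
```

The job is handed in at about 32 s: by feel the heavy side is straight down, to within about 5° (I never saw it directly), and the gripper is still holding the rotor there; none of the moves went near the loose parts.

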